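# Book in a storage bin with the label reader and dock it

## Task

Book in the narrow grey storage bin: pick up the label reader by its grip and hold it still for a good second about 6 cm off the middle of that bin's sloped label, window square to the label and in line with its long side. Then lower the reader all the way onto the sloped cradle of its charging dock before letting go, so that it sits flat between the cradle's lips. Do not read the wide bin's label, touch neither bin, and leave everything else on the bench where it is.

Things in the scene. Friction and masses are not known exactly. Their poses are not given: they have to be found in the camera images.
- reader: Label reader, standing loose on the bench on its window: grey head 46 (x) x 72 (y) x 34 mm high with a black upright grip 28 (x) x 32 (y) mm centred on it, from z = 34 to 122 mm. 260 g. Origin: centre of the sole (underside of the head), where the window is; z runs up the grip, y along the head's long side. It reads along its -z. The head is the same after a half turn.
- reader_spot (a point): the point 60 mm straight out of the reader's window (0, 0, -60 mm in the reader's frame); same axes as the reader
- narrow_bin: Narrow grey open storage bin, fixed, 140 deep (x) x 96 wide (y) x 100 mm high at back and sides; its front, towards -x (the robot), is 34 mm high and carries on into a label plate 56 mm long that slopes up and back at 36 degrees from level. Steel cylinders inside. Origin: centre of the underside.
- narrow_label: White bar-code label on the narrow bin's sloped plate, 40 (x, up the slope) x 64 (y, long side, level) mm. Origin: centre of its face; z points out of the face, 36 degrees from vertical.
- wide_bin: Wide grey open storage bin, fixed, of the same make but 150 mm wide (y); a black and a cardboard box inside. Origin: centre of the underside.
- wide_label: The like label on the wide bin, same size and axes; not to be read.
- dock: Charging dock, fixed: black base 95 x 105 x 12 mm, grey column, black sloped cradle on top. Origin: centre of the underside.
- cradle: The dock's cradle: a flat bed sloping at 25 degrees, low edge to the dock's front. Origin: on the bed's face, 75 mm above the bench, where the centre of the reader's sole belongs; z square out of the bed, x up the slope, y level across. A lip 10 mm high crosses the low edge, inner face at x = -26 mm; side lips 8 mm high, inner faces at y = +-42 mm; upper edge (x = 35 mm) open.
- torch: bystander: black torch standing on its head, 48 mm across, 124 mm high; origin at the underside
- tape_roll: bystander: yellow roll of tape lying flat, 90 mm across, 25 mm high; origin at the underside
- padlock: bystander: brass padlock lying flat, 40 x 45 x 18 mm, with its shackle towards its +x; origin under the brass body
- battery_pack: bystander: black battery pack, 75 x 62 x 58 mm; origin at the underside
- small_case: bystander: yellow hard case, 90 x 150 x 55 mm; origin at the underside
- wrench: bystander: steel wrench lying flat along its x; origin at the underside

How it is judged:
By the outcome, as a careful person would: the job done as asked, in the order asked, and still so for the second after the job is handed in, with the robot touching nothing.
It also fails if it takes over 51 s, if anything falls off the work surface, if the arm or the gripper's body presses on something with over 40 N, if the wrist force passes 120 N, or if a joint passes its speed limit or range.

## Robot

A 6-joint arm with a two-finger parallel gripper is mounted at the origin on the work surface. World frame = base frame: x ahead of the robot, y to its left, z up, the work surface at z = 0. Lengths are in mm, angles in rad, forces in N, time in s.
With the tool pointing down it reaches from about 275 to 1000 mm from the base axis. Payload 8.4 kg.
Tool frame: the origin (TCP) lies between the finger pads; the fingertips stand 17 mm ahead of it and the grasp point (between the pads) lies 2 mm behind it; z points along the fingers, y is the line along which they close (so a half turn about z gives the same grasp; the last joint's range is limited). The gripper opens to 85 mm and grips with 20 to 120 N. Pads are 22 mm wide; open, the fingers measure 114 mm over their backs; the gripper's body (76 mm by 85 mm) begins 54 mm behind the grasp point. The pads swing forward as they close: fully open they stand 13 mm farther back than shut.
Start: joints at [1.198, 0.353, 1.633, -0, 1.155, -0.002], TCP at [226.474, 582.527, 248.281] pointing down, gripper open.
Joint ranges: [-2.63, 2.63], [-0.92, 2.1], [0.06, 2.66], [-1.3, 4.44], [0, 2.69], [-3.02, 3.02]. Speed limits (rad/s): [2.22, 2.22, 2.79, 3.14, 3.14, 3.14].

## Interface

Orientations are given as [roll, pitch, yaw] about the fixed x, y, z axes, in that order (R = Rz(yaw) Ry(pitch) Rx(roll)).
In Python, from rig import sense, grab_frame, sign_off gives the robot as it stands. The module is installed in compiled form; this text tells all that it offers.
- The arm moves only by the tool send_rows, never from a script. Its argument "moves" is a list that holds one entry, the list of rows, each a list of 7 numbers: the shift along the world's x, y, z in m, then the turn, a rotation vector about the world's x, y, z in rad, then the opening, from -1 (shut) to 1 (fully open). In form: [[[dx, dy, dz, rx, ry, rz, jaw], ...]]. A call has 1 to 10 rows; each row shifts and turns the commanded pose from where the row before left it; what a row does not reach is not made up. A row lasts 1/10 s, in which the tool goes at most 50 mm and 8.59 degrees, less where a joint would pass 70% of its speed; a pose out of reach is approached as far as the arm can. A call with a gripper value outside its range is refused whole. The fingers move at their own pace and stop on an object; "grip_force" is the grip in N (left out, the last holds). Time passes only in rows, so rows that do not move let the fingers close. It gives the time, the measured TCP pose, the force, the opening and the grip force at its end, in the units of the state.
- sense(): the state, without advancing time (a new reading comes with each control period).
- grab_frame(name): name is "scene" or "top" or "wrist"; returns a dict with "img" (384x512x3 uint8, red, green, blue), "mtx" (3x3 intrinsics, pixels), "rvec" (rotation vector, rad) and "tvec" (3), from world to camera coordinates, as OpenCV has them; the wrist camera has in their place "T_tool_cam" (4x4, takes a point from camera to tool coordinates, whose origin is the TCP and whose axes are the flange's). Camera axes: x right, y down, z forward; pixel columns grow to the right and rows downward; lengths in mm; the calibration is good to about 2 mm. A picture is of the moment at which its call begins: read the wrist's pose just before it. There is no depth.
- sign_off(): hands the job in; it is judged then, once.
The state is a dict: "clock": time; "qpos": joint angles; "qvel": joint speeds; "joint_efforts": joint torques, N m; "eef_pos": TCP position; "tcp_rot": TCP orientation; "contact_force": force on the tool from outside, world axes, zero at the start; "wrist_torque": the same for the moment, N m; "opening": opening from 0.0 (shut) to 1.0 (fully open); "grasp_force": force on a finger pad.
Only numpy, scipy, OpenCV 4.12 (cv2) and the standard library are available. Lean on these libraries where they do the work, as an engineer would, in place of code of your own. Each camera call takes 0.05 s, during which the arm holds its last target. There are 200 camera calls.

## Working session

There is one attempt and no reset: what is moved stays moved. The work goes in short steps, Python scripts to look and compute and a tool call to move; the robot and the scene stay as the last step left them, time stands still between calls to the robot, and variables do not carry over. Pictures are saved under pics/ and viewed, at most 11 in all, crops included, and the job is handed in when it is done.

Besides the shell and the picture viewer there is one more tool, called after "Emit:" as name(argument=value, ...), one argument or row to a line, values as JSON. send_rows: Moves the arm, as the interface text tells. Its arguments: {"type":"object","properties":{"moves":{"type":"array"},"grip_force":{"type":"number"}},"required":["moves"]}

```bash
mkdir -p pics; cat > h.py <<'E'
import numpy as np, cv2
from scipy.spatial.transform import Rotation as R
from rig import sense, grab_frame, sign_off
def cam(f, s=None):
    if 'rvec' in f:
        Rc=R.from_rotvec(np.ravel(f['rvec'])).as_matrix(); return Rc.T, -Rc.T@np.ravel(f['tvec'])
    T=f['T_tool_cam']; Rt=R.from_euler('xyz',s['tcp_rot']).as_matrix()
    return Rt@T[:3,:3], Rt@T[:3,3]+np.array(s['eef_pos'])
def ray(f,uv,s=None):
    A,c=cam(f,s); d=A@np.linalg.inv(f['mtx'])@np.array([uv[0],uv[1],1.]); return c,d/np.linalg.norm(d)
def onz(f,uv,z,s=None):
    c,d=ray(f,uv,s); return c+d*(z-c[2])/d[2]
def tri(*cds):
    A=sum(np.eye(3)-np.outer(d,d) for c,d in cds); b=sum((np.eye(3)-np.outer(d,d))@c for c,d in cds)
    p=np.linalg.solve(A,b); return p,[np.linalg.norm((np.eye(3)-np.outer(d,d))@(p-c)) for c,d in cds]
def proj(f,p,s=None):
    A,c=cam(f,s); q=f['mtx']@A.T@(np.array(p)-c); return q[:2]/q[2]
E
python3 - <<'E'
from h import *
import pickle
s=sense(); print(s)
o={}
for n in ['scene','top','wrist']:
    f=grab_frame(n); o[n]=f; 
    print(n,cam(f,s)[1].round(),f['mtx'][0,0])
    im=f['img'][:,:,::-1]
    cv2.imwrite(f'pics/{n}0.png',cv2.resize(im,(800,600),interpolation=cv2.INTER_CUBIC))
pickle.dump((s,o),open('f0.pkl','wb'))
E
```

```text
{'clock': 0.0, 'qpos': array([ 1.19759390e+00,  3.53654502e-01,  1.63416397e+00,  1.07558483e-05,
        1.15521662e+00, -2.39760599e-03]), 'qvel': array([ 0.00050587,  0.00139956, -0.00159265,  0.00084155,  0.00102119,
       -0.00181368]), 'joint_efforts': array([ 6.38369293e-04, -6.05244970e+01, -3.42074203e+01, -8.59593570e-05,
        9.21026309e-03,  2.56437687e-06]), 'eef_pos': array([226.30077754, 582.08139153, 247.54494332]), 'tcp_rot': array([-3.14015025e+00, -1.32924231e-05,  2.77078347e+00]), 'contact_force': array([-0.64243189,  0.49297331, -0.51118372]), 'wrist_torque': array([ 0.01690326, -0.02737121, -0.0570568 ]), 'grasp_force': 0.0, 'opening': 1.0004962289416781}
scene [1338.  527.  718.] 395.68624999328273
top [ 506.  -10. 1122.] 346.50419999350436
wrist [150. 612. 374.] 342.574416002504
```

View pics/scene0.png

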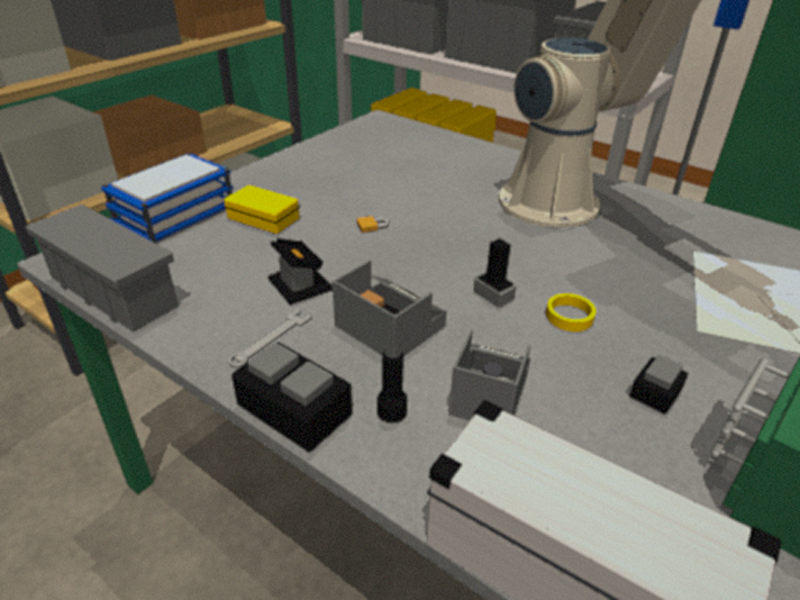

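View pics/top0.png

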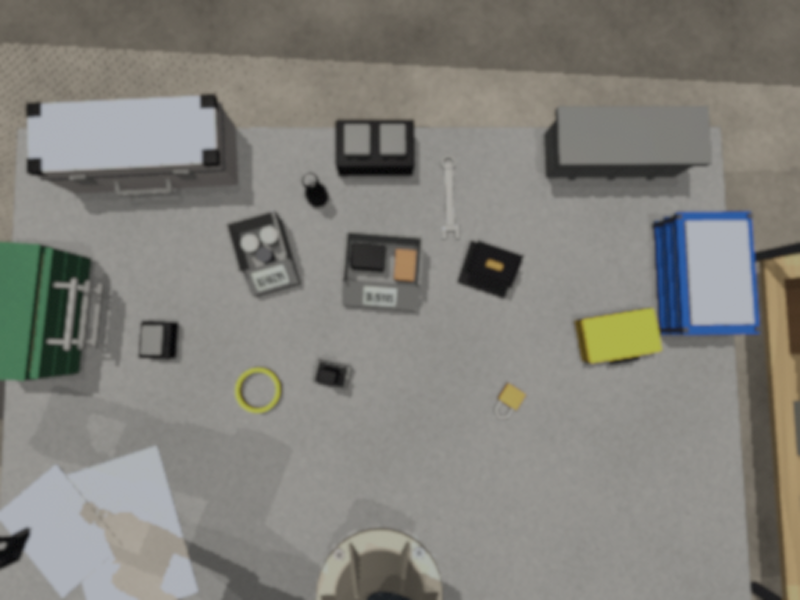

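Scene and top views show all items. In the top view (800x600): the narrow bin's label is at (270,277), the wide one at (380,296), the reader at (333,374) and the dock at (490,268). Now a coarse measurement from the top view.

```bash
python3 - <<'E'
from h import *
import pickle
s,o=pickle.load(open('f0.pkl','rb')); f=o['top']; im=f['img']
k=1/1.5625
for n,uv,z in [('label',(270,277),50),('wlabel',(380,296),50),('readertop',(327,376),122),('readerhead',(340,375),30),('dockcradle',(490,268),75),('torch',(311,181),124)]:
    print(n,onz(f,(uv[0]*k,uv[1]*k),z).round())
g=cv2.cvtColor(im,cv2.COLOR_RGB2GRAY)
m=(g>150).astype(np.uint8)
m[:, :140]=0;m[:,300:]=0;m[:165]=0;m[200:]=0
for c in cv2.findContours(m,0,2)[0]:
    if cv2.contourArea(c)>30:
        r=cv2.minAreaRect(c); b=cv2.boxPoints(r); print(r, [onz(f,p,50).round(1)[:2] for p in b], onz(f,r[0],50).round(1))
cv2.imwrite('pics/topc.png',cv2.resize(im[140:265,140:350,::-1],(798,475),interpolation=cv2.INTER_CUBIC))
f=o['wrist'];print(f['T_tool_cam'].round(3))
E
```

```text
label [625. 209.  50.]
wlabel [584.  -8.  50.]
readertop [434.  90. 122.]
readerhead [429.  73.  30.]
dockcradle [ 635. -224.   75.]
torch [797. 119. 124.]
((243.0, 189.0), (10.0, 20.0), 90.0) [array([601.7,  23.3]), array([601. , -38.7]), array([569.9, -38.3]), array([570.6,  23.6])] [585.8  -7.5  50. ]
((171.61273193359375, 174.16049194335938), (5.922800540924072, 20.395036697387695), 78.11134338378906) [array([637. , 245.4]), array([649.6, 184. ]), array([631.4, 180.2]), array([619. , 241.5])] [634.2 212.8  50. ]
[[  -0.      -0.949   -0.317   82.187]
 [   1.      -0.      -0.       0.402]
 [   0.      -0.317    0.949 -126.527]
 [   0.       0.       0.       1.   ]]
```

View pics/topc.png

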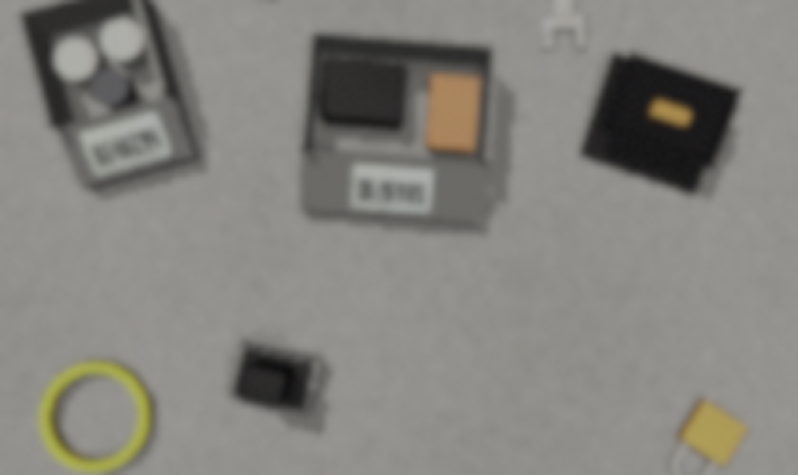

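The crop shows the narrow label near (125,145), the reader near (275,378), turned slightly clockwise, and the dock near (660,120). The coarse points are plausible, so I'm moving the wrist camera over the reader and narrow bin.

Emit:
send_rows(
  moves=[
    [[0.026, -0.037, 0.007, 0, 0, -0.08, 1], [0.026, -0.037, 0.007, 0, 0, -0.08, 1], [0.026, -0.037, 0.007, 0, 0, -0.08, 1], [0.026, -0.037, 0.007, 0, 0, -0.08, 1], [0.026, -0.037, 0.007, 0, 0, -0.08, 1], [0.026, -0.037, 0.007, 0, 0, -0.08, 1], [0.026, -0.037, 0.007, 0, 0, -0.08, 1], [0.026, -0.037, 0.007, 0, 0, -0.08, 1], [0.026, -0.037, 0.007, 0, 0, -0.08, 1], [0.026, -0.037, 0.007, 0, 0, -0.08, 1]],
  ],
)

```text
clock: 1.15
eef_pos: [487.1, 210.8, 318.6]
tcp_rot: [3.142, -0.0, 1.968]
contact_force: [0.7, 1.1, -0.6]
opening: 1.003
grasp_force: 0.0
```

Emit:
send_rows(
  moves=[
    [[0.022, -0.036, 0.003, 0, 0, -0.08, 1], [0.022, -0.036, 0.003, 0, 0, -0.08, 1], [0, 0, 0, 0, 0, 0, 1], [0, 0, 0, 0, 0, 0, 1]],
  ],
)

```text
clock: 1.55
eef_pos: [530.6, 139.7, 324.0]
tcp_rot: [-3.141, -0.0, 1.809]
contact_force: [-0.3, -0.1, 0.2]
opening: 0.998
grasp_force: 0.0
```

```bash
python3 - <<'E'
from h import *
import pickle
s=sense(); f=grab_frame('wrist'); t=grab_frame('top')
print(s['clock'],s['eef_pos'],s['tcp_rot'],s['qpos'],s['qvel'].round(3))
pickle.dump((s,f,t),open('f1.pkl','wb'))
cv2.imwrite('pics/w1.png',cv2.resize(f['img'][:,:,::-1],(800,600),interpolation=cv2.INTER_CUBIC))
E
```

```text
1.55 [530.58629356 139.72177212 323.98749636] [-3.14091954e+00 -3.11458046e-04  1.80905364e+00] [2.54563804e-01 1.68097632e-01 1.70807360e+00 3.37960395e-04
 1.26608938e+00 1.62048854e-02] [ 0.037 -0.007  0.012  0.006  0.003 -0.002]
```

View pics/w1.png

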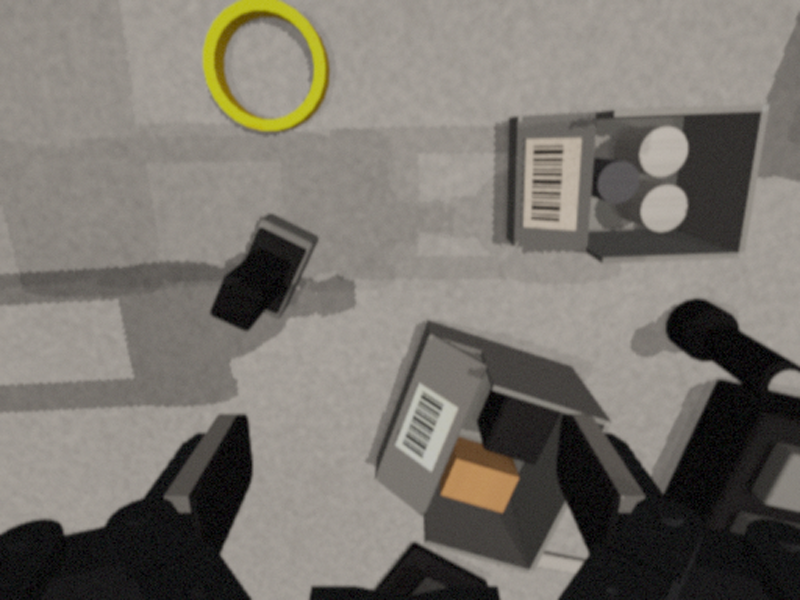

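The wrist view shows the narrow label at about (552,182), the reader head's far end at (295,228) with its grip top near (235,310), and the wide bin with its label at (427,427). Next I'll measure the label by its mask and look at the reader close up.

```bash
python3 - <<'E'
from h import *
import pickle
s,f,t=pickle.load(open('f1.pkl','rb'))
im=f['img']
roi=im[70:165,320:400].astype(int); g=roi.min(2)
m=np.zeros(im.shape[:2],np.uint8); 
k=1/1.5625
x0,x1,y0,y1=int(515*k),int(592*k),int(128*k),int(240*k)
sub=cv2.GaussianBlur(cv2.cvtColor(im,cv2.COLOR_RGB2GRAY),(3,3),0)[y0:y1,x0:x1]
th,b=cv2.threshold(sub,0,255,cv2.THRESH_OTSU); print('otsu',th)
b=cv2.morphologyEx(cv2.copyMakeBorder(b,12,12,12,12,cv2.BORDER_CONSTANT,value=0),cv2.MORPH_CLOSE,np.ones((7,7)))
c=max(cv2.findContours(b,0,2)[0],key=cv2.contourArea); c=c+np.array([x0-12,y0-12])
hull=cv2.convexHull(c)
for e in np.linspace(.01,.1,40):
    q=cv2.approxPolyDP(hull,e*cv2.arcLength(hull,True),True)
    if len(q)==4: break
q=q[:,0].astype(float); print(q)
# shape via PnP-free check: rays on horizontal planes by edge
q=q[np.argsort(q[:,0])]; lo=q[:2]; hi=q[2:]
lo=lo[np.argsort(lo[:,1])]; hi=hi[np.argsort(hi[:,1])]
for zc in (46,50.5,55):
    L=[onz(f,p,zc-11.8,s) for p in lo]; H=[onz(f,p,zc+11.8,s) for p in hi]
    C=(sum(L)+sum(H))/4; y=((L[0]-L[1])+(H[0]-H[1])); x=(H[0]+H[1]-L[0]-L[1])/2
    print(zc,C.round(1),'wid',np.linalg.norm(L[0]-L[1]).round(1),np.linalg.norm(H[0]-H[1]).round(1),'len',np.linalg.norm(x).round(1),'yaw y',np.degrees(np.arctan2(-y[0],y[1])).round(1),'yaw x',np.degrees(np.arctan2(x[1],x[0])).round(1), 'top view px',(proj(t,C)*1.5625).round(1))
r=im[125:220,125:220,::-1].astype(float)/255
r=(np.clip(r*1.3,0,1)**.5*255).astype(np.uint8)
cv2.imwrite('pics/rd.png',cv2.resize(r,(570,570),interpolation=cv2.INTER_CUBIC))
E
```

```text
otsu 133.0
[[371.  88.]
 [368. 146.]
 [336. 145.]
 [337.  89.]]
46 [624.4 209.9  46. ] wid 65.0 63.5 len 39.6 yaw y 16.6 yaw x 17.4 top view px [270.  277.3]
50.5 [623.1 210.   50.5] wid 64.3 62.7 len 39.2 yaw y 16.6 yaw x 17.4 top view px [269.5 277.7]
55 [621.8 210.1  55. ] wid 63.6 62.0 len 38.9 yaw y 16.6 yaw x 17.5 top view px [269.  278.1]
```

View pics/rd.png

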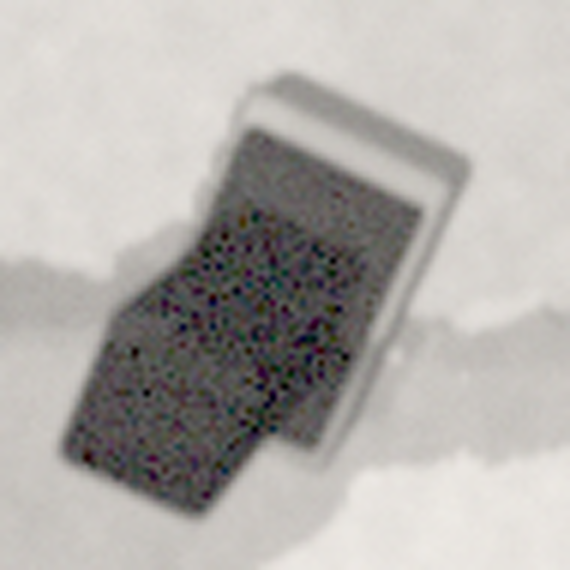

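The crop shows the sole's far edge from (287,70) to (470,163) and the grip top's corners at (62,452), (200,518) and (112,318). I'll turn these into points.

```bash
python3 - <<'E'
from h import *
import pickle
s,f,t=pickle.load(open('f1.pkl','rb'))
P=lambda p:(125+(p[0]+.5)/6-.5,125+(p[1]+.5)/6-.5)
a=[onz(f,P(p),122,s)[:2] for p in [(112,318),(62,452),(200,518)]]
b=[onz(f,P(p),0,s)[:2] for p in [(287,70),(470,163)]]
d=[onz(f,P(p),34,s)[:2] for p in [(250,95),(452,190)]]
ang=lambda v:np.degrees(np.arctan2(v[1],v[0])).round(1)
print('grip',np.round(a,1),np.linalg.norm(a[0]-a[1]),ang(a[0]-a[1])-90,np.linalg.norm(a[2]-a[1]),ang(a[2]-a[1]),'centre',(a[0]+a[2])/2)
for e in (b,d): print('head',np.round(e,1),np.linalg.norm(e[1]-e[0]),ang(e[1]-e[0]),'centre from y=36 edge',(e[0]+e[1])/2)
for yaw in (-8,-10,-12):
    y=np.array([-np.sin(np.radians(yaw)),np.cos(np.radians(yaw))]); print(yaw,(b[0]+b[1])/2-36*y)
c=(a[0]+a[2])/2
print('top view',proj(t,[*c,122])*1.5625,proj(t,[*c,0])*1.5625)
# grip base/axis check in the top view: dark-mask extents
E
```

```text
grip [[420.2 107.7]
 [415.1  82.4]
 [439.5  76.1]] 25.781621534549828 -11.400000000000006 25.161964796088046 -14.5 centre [429.85270681  91.89766862]
head [[416.2 130.8]
 [458.7 120.1]] 43.85564429653143 -14.1 centre from y=36 edge [437.48039758 125.42098421]
head [[416.9 130.7]
 [460.1 121.2]] 44.28007761668724 -12.4 centre from y=36 edge [438.51329453 125.97296259]
-8 [432.47016595  89.77133374]
-10 [431.22906319  89.96790511]
-12 [429.99557672  90.20767059]
top view [325.85596306 378.34080323] [331.9642335  373.64006685]
```

Reader centre is about (430, 91), yaw about -13°; the grip and head estimates agree. I'll go above it, closing along the reader's x so the grip is centred in the fitting direction.

Emit:
send_rows(
  moves=[
    [[-0.025, -0.0122, -0.024, 0, 0, -0.093, 1], [-0.025, -0.0122, -0.024, 0, 0, -0.093, 1], [-0.025, -0.0122, -0.024, 0, 0, -0.093, 1], [-0.0256, -0.0121, -0.024, 0, 0, -0.093, 1], [0, 0, -0.02, 0, 0, -0.093, 1], [0, 0, 0, 0, 0, 0, 1], [0, 0, 0, 0, 0, 0, 1]],
  ],
)

```text
clock: 2.35
eef_pos: [430.1, 92.7, 208.8]
tcp_rot: [3.141, -0.0, 1.35]
contact_force: [0.4, 0.3, 1.0]
opening: 1.003
grasp_force: 0.0
```

```bash
python3 - <<'E'
from h import *
import pickle
s=sense(); f=grab_frame('wrist')
print(s['clock'],s['eef_pos'],s['tcp_rot'],s['qpos'].round(3))
pickle.dump((s,f),open('f2.pkl','wb'))
im=f['img'].copy()
for c,z in (((430,91),122),):
    for yaw in (-13,):
        Rm=R.from_euler('z',yaw,degrees=True).as_matrix()
        P=[proj(f,np.array([*c,z])+Rm@[x,y,0],s) for x,y in ((14,16),(14,-16),(-14,-16),(-14,16))]
        cv2.polylines(im,[np.round(P).astype(int)],True,(255,0,0),1)
        P=[proj(f,np.array([*c,34])+Rm@[x,y,0],s) for x,y in ((23,36),(23,-36),(-23,-36),(-23,36))]
        cv2.polylines(im,[np.round(P).astype(int)],True,(0,255,0),1)
im=(np.clip(im/255.*1.2,0,1)**.6*255).astype(np.uint8)
cv2.imwrite('pics/w2.png',cv2.resize(im[:,:,::-1],(800,600),interpolation=cv2.INTER_CUBIC))
E
```

```text
2.35 [430.08474861  92.71552068 208.79487911] [ 3.14142711e+00 -2.07218141e-04  1.35016138e+00] [0.209 0.11  2.053 0.    0.979 0.429]
```

View pics/w2.png

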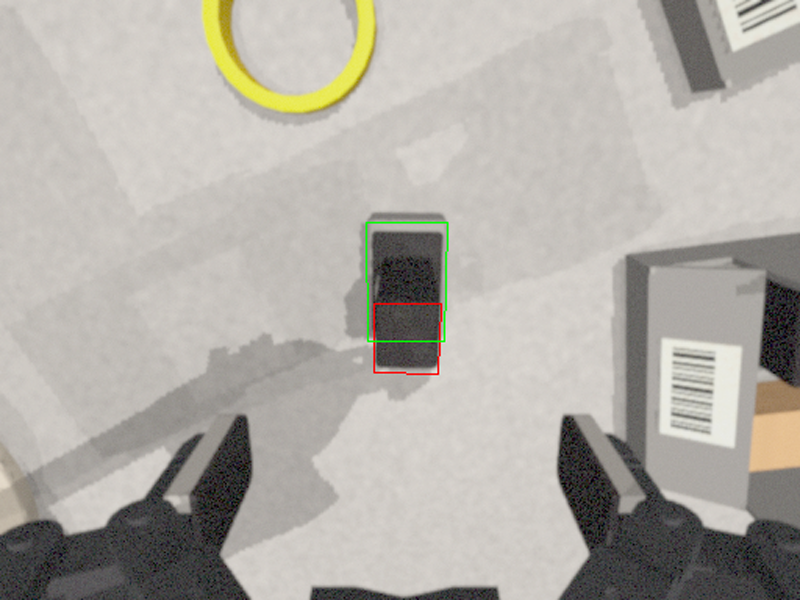

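The overlay fits in x and yaw; the grip sits about 2 mm farther in +y than drawn (its end is at row 366 against 373), which is where the TCP is now. Straight down and close.

Emit:
send_rows(
  moves=[
    [[0, 0, -0.04, 0, 0, 0, 1], [0, 0, -0.04, 0, 0, 0, 1], [0, 0, -0.03, 0, 0, 0, 1], [0, 0, -0.0128, 0, 0, 0, 1], [0, 0, 0, 0, 0, 0, 1], [0, 0, 0, 0, 0, 0, -1], [0, 0, 0, 0, 0, 0, -1], [0, 0, 0, 0, 0, 0, -1], [0, 0, 0, 0, 0, 0, -1], [0, 0, 0, 0, 0, 0, -1]],
  ],
  grip_force=60,
)

```text
clock: 3.4
eef_pos: [430.7, 92.0, 86.4]
tcp_rot: [3.14, -0.001, 1.346]
contact_force: [-0.0, -0.2, 6.5]
opening: 0.324
grasp_force: 59.0
```

Emit:
send_rows(
  moves=[
    [[0, 0, 0, 0, 0, 0, -1], [0, 0, 0, 0, 0, 0, -1], [0, 0, 0, 0, 0, 0, -1], [0, 0, 0, 0, 0, 0, -1]],
  ],
)

```text
clock: 3.8
eef_pos: [430.6, 92.0, 86.4]
tcp_rot: [3.14, -0.001, 1.346]
contact_force: [-0.0, -0.5, 6.9]
opening: 0.323
grasp_force: 59.0
```

```bash
python3 - <<'E'
from h import *
s=sense(); print(s)
E
```

```text
{'clock': 3.8, 'qpos': array([2.06997195e-01, 3.14908579e-01, 2.15024214e+00, 4.47443630e-05,
       6.74666638e-01, 4.31885619e-01]), 'qvel': array([ 0.00137577, -0.00048877,  0.00015272,  0.00294274,  0.00043461,
        0.00120045]), 'joint_efforts': array([-2.52275693e-02, -4.18512690e+01, -1.96793765e+01, -1.67491328e-02,
       -3.01188324e-01,  3.22633074e-02]), 'eef_pos': array([430.64909471,  91.98057962,  86.38406488]), 'tcp_rot': array([ 3.13999209e+00, -7.68550279e-04,  1.34587360e+00]), 'contact_force': array([-1.93414774e-03, -4.50621413e-01,  6.87787377e+00]), 'wrist_torque': array([-0.03852888,  0.26035512,  0.05732181]), 'grasp_force': 58.99141252040863, 'opening': 0.3225927678364294}
```

The grasp holds: opening 27.5 mm, with the sole 86.4 mm below the TCP. Now I'll lift, and work out the reading pose.

```bash
cat >> h.py <<'E'
def slope_pose(C,yaw,tilt,off,grip=86.4):
    # tool: y up the slope, z into the face
    x=np.array([np.cos(tilt)*np.cos(yaw),np.cos(tilt)*np.sin(yaw),np.sin(tilt)])
    n=np.array([-np.sin(tilt)*np.cos(yaw),-np.sin(tilt)*np.sin(yaw),np.cos(tilt)])
    return np.array(C)+n*(off+grip), R.from_matrix(np.c_[np.cross(x,-n),x,-n]), n
def delta(p,Rt,s):
    return p-np.array(s['eef_pos']), (Rt*R.from_euler('xyz',s['tcp_rot']).inv()).as_rotvec()
E
python3 - <<'E'
from h import *
s=sense()
for off in (60,110):
    p,Rt,n=slope_pose((623,210,50.5),np.radians(17),np.radians(36),off); d,w=delta(p,Rt,s); print(off,p.round(1),d.round(1),w.round(4),np.degrees(np.linalg.norm(w)),(n*50).round(1))
E
```

```text
60 [540.7 184.8 168.9] [110.1  92.9  82.6] [ 0.022  -0.6333  0.504 ] 46.392478450004845 [-28.1  -8.6  40.5]
110 [512.6 176.2 209.4] [ 82.   84.3 123. ] [ 0.022  -0.6333  0.504 ] 46.392478450004845 [-28.1  -8.6  40.5]
```

Emit:
send_rows(
  moves=[
    [[0, 0, 0.02, 0, 0, 0, -1], [0, 0, 0.04, 0, 0, 0, -1], [0, 0, 0.04, 0, 0, 0, -1], [0, 0, 0.02, 0, 0, 0, -1], [0, 0, 0, 0, 0, 0, -1]],
  ],
)

```text
clock: 4.3
eef_pos: [431.5, 92.2, 208.3]
tcp_rot: [3.136, -0.002, 1.346]
contact_force: [1.0, -0.1, -2.8]
opening: 0.319
grasp_force: 60.5
```

Emit:
send_rows(
  moves=[
    [[0.0102, 0.0105, 0, 0.0028, -0.0792, 0.063, -1], [0.0102, 0.0105, 0, 0.0028, -0.0792, 0.063, -1], [0.0102, 0.0105, 0, 0.0028, -0.0792, 0.063, -1], [0.0102, 0.0105, 0, 0.0028, -0.0792, 0.063, -1], [0.0102, 0.0105, 0, 0.0028, -0.0792, 0.063, -1], [0.0102, 0.0105, 0, 0.0028, -0.0792, 0.063, -1], [0.0102, 0.0105, 0, 0.0028, -0.0792, 0.063, -1], [0.0102, 0.0105, 0, 0.0028, -0.0792, 0.063, -1], [0, 0, 0, 0, 0, 0, -1], [0, 0, 0, 0, 0, 0, -1]],
  ],
)

```text
clock: 5.3
eef_pos: [510.0, 175.1, 203.6]
tcp_rot: [2.52, -0.0, 1.865]
contact_force: [-0.5, 1.0, -2.9]
opening: 0.321
grasp_force: 60.6
```

```bash
python3 - <<'E'
from h import *
import pickle
s=sense(); f=grab_frame('wrist'); t=grab_frame('top')
pickle.dump((s,f,t),open('f3.pkl','wb'))
print(s['clock'],s['eef_pos'],s['qpos'].round(3))
p,Rt,n=slope_pose((623,210,50.5),np.radians(17),np.radians(36),60); d,w=delta(p,Rt,s); print(d.round(1),w.round(4))
im=f['img'].copy()
yaw=np.radians(17);ti=np.radians(36);x=np.array([np.cos(ti)*np.cos(yaw),np.cos(ti)*np.sin(yaw),np.sin(ti)]);y=np.array([-np.sin(yaw),np.cos(yaw),0])
P=[proj(f,np.array([623,210,50.5])+a*x+b*y,s) for a,b in ((20,32),(20,-32),(-20,-32),(-20,32))]
cv2.polylines(im,[np.round(P).astype(int)],True,(255,0,0),1)
cv2.imwrite('pics/w3.png',cv2.resize(im[:,:,::-1],(800,600),interpolation=cv2.INTER_CUBIC))
E
```

```text
5.3 [510.0076074  175.12934338 203.63310628] [ 0.346  0.076  2.284 -0.184  0.163  0.223]
[ 30.7   9.7 -34.7] [ 0.0018 -0.0065  0.0021]
```

View pics/w3.png

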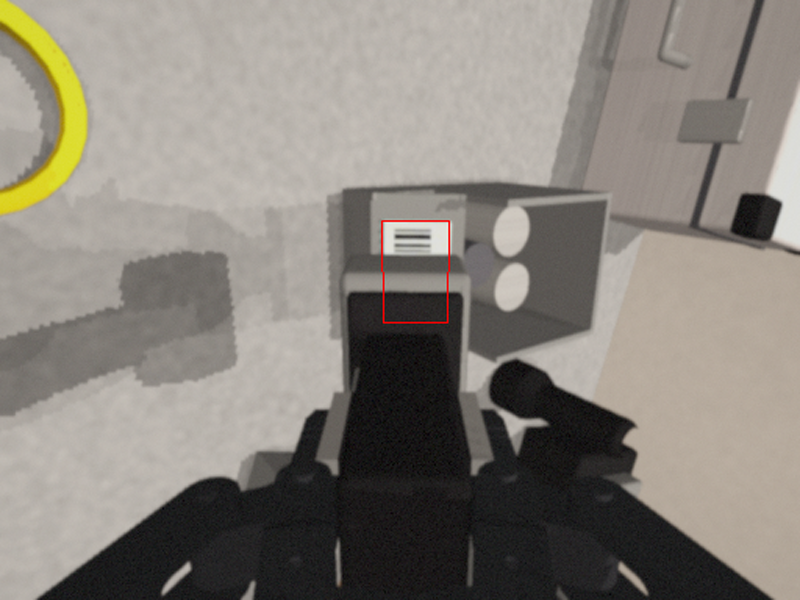

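The drawn label coincides with the real one (columns 381–449, top at row 220), so the estimate stands. Joint 5 is near its lower limit, so I'll approach in two parts and check it.

Emit:
send_rows(
  moves=[
    [[0.0075, 0.0024, -0.009, 0.001, -0.003, 0.001, -1], [0.0075, 0.0024, -0.009, 0.001, -0.003, 0.001, -1], [0, 0, 0, 0, 0, 0, -1]],
  ],
)

```text
clock: 5.7
eef_pos: [526.8, 180.4, 186.8]
tcp_rot: [2.51, 0.0, 1.868]
contact_force: [-0.4, -0.8, -3.0]
opening: 0.321
grasp_force: 60.6
```

```bash
python3 - <<'E'
from h import *
s=sense()
print(s['clock'],s['eef_pos'],s['qpos'].round(3))
p,Rt,n=slope_pose((623,210,50.5),np.radians(17),np.radians(36),60); d,w=delta(p,Rt,s); print(d.round(1),w.round(4))
E
```

```text
5.7 [526.79304222 180.40374126 186.78131113] [ 0.343  0.138  2.272 -0.265  0.104  0.301]
[ 13.9   4.4 -17.8] [-0.0009  0.0031 -0.0005]
```

Emit:
send_rows(
  moves=[
    [[0.0034, 0.0011, -0.0043, 0, -0.001, 0, -1], [0.0034, 0.0011, -0.0043, 0, 0, 0, -1], [0.0034, 0.0011, -0.0043, 0, 0, 0, -1], [0.0034, 0.0011, -0.0043, 0, 0, 0, -1], [0, 0, 0, 0, 0, 0, -1], [0, 0, 0, 0, 0, 0, -1]],
  ],
)

```text
clock: 6.3
eef_pos: [540.0, 184.8, 170.6]
tcp_rot: [2.508, 0.001, 1.869]
contact_force: [-0.2, -0.5, -2.7]
opening: 0.319
grasp_force: 60.7
```

```bash
python3 - <<'E'
from h import *
s=sense()
print(s['clock'],s['eef_pos'],s['qpos'].round(3),s['qvel'].round(3))
p,Rt,n=slope_pose((623,210,50.5),np.radians(17),np.radians(36),60); d,w=delta(p,Rt,s); print(d.round(1),w.round(4),d@n)
E
```

```text
6.3 [539.97865261 184.78650491 170.55403402] [ 0.342  0.193  2.26  -0.45   0.062  0.484] [ 0.001 -0.002  0.005 -0.001 -0.005  0.001]
[ 0.7  0.1 -1.6] [-0.0011  0.0055 -0.001 ] -1.725189166878528
```

Within 2 mm and 0.3° of the reading pose, and still. I'll hold for 1.6 s.

Emit:
send_rows(
  moves=[
    [[0, 0, 0, 0, 0, 0, -1], [0, 0, 0, 0, 0, 0, -1], [0, 0, 0, 0, 0, 0, -1], [0, 0, 0, 0, 0, 0, -1], [0, 0, 0, 0, 0, 0, -1], [0, 0, 0, 0, 0, 0, -1], [0, 0, 0, 0, 0, 0, -1], [0, 0, 0, 0, 0, 0, -1], [0, 0, 0, 0, 0, 0, -1], [0, 0, 0, 0, 0, 0, -1]],
  ],
)

```text
clock: 7.3
eef_pos: [540.1, 185.0, 170.3]
tcp_rot: [2.507, 0.0, 1.869]
contact_force: [0.1, 0.9, -3.4]
opening: 0.324
grasp_force: 60.7
```

Emit:
send_rows(
  moves=[
    [[0, 0, 0, 0, 0, 0, -1], [0, 0, 0, 0, 0, 0, -1], [0, 0, 0, 0, 0, 0, -1], [0, 0, 0, 0, 0, 0, -1], [0, 0, 0, 0, 0, 0, -1], [0, 0, 0, 0, 0, 0, -1]],
  ],
)

```text
clock: 7.9
eef_pos: [540.1, 185.0, 170.3]
tcp_rot: [2.507, 0.0, 1.869]
contact_force: [0.9, -0.3, -3.0]
opening: 0.316
grasp_force: 60.7
```

```bash
python3 - <<'E'
from h import *
s=sense()
print(s['clock'],s['eef_pos'])
p,Rt,n=slope_pose((623,210,50.5),np.radians(17),np.radians(36),60); d,w=delta(p,Rt,s); print(d.round(1),w.round(4),d@n)
# look pose for the dock: tool down, yaw for J6~0 at bearing about -19 deg
q=np.array([540,-150,330]); d,w=delta(q,R.from_euler('xyz',[np.pi,0,np.pi/2-.3]),s); print(d.round(1),w.round(4))
E
```

```text
7.9 [540.08146914 185.03221888 170.29371048]
[ 0.6 -0.2 -1.4] [-0.0015  0.0058 -0.0016] -1.4145632569637705
[-1.000e-01 -3.350e+02  1.597e+02] [ 0.0009  0.6436 -0.5779]
```

Held 1.6 s within 1.5 mm. Now backing off along the label normal, then over to view the dock.

Emit:
send_rows(
  moves=[
    [[-0.0085, -0.0026, 0.0121, 0, 0, 0, -1], [-0.0085, -0.0026, 0.0121, 0, 0, 0, -1], [-0.0085, -0.0026, 0.0121, 0, 0, 0, -1], [-0.0085, -0.0026, 0.0121, 0, 0, 0, -1], [0.0045, -0.04, 0.014, 0, 0.0536, -0.0482, -1], [0.0045, -0.04, 0.014, 0, 0.0536, -0.0482, -1], [0.0045, -0.04, 0.014, 0, 0.0536, -0.0482, -1], [0.0045, -0.04, 0.014, 0, 0.0536, -0.0482, -1], [0.0045, -0.04, 0.014, 0, 0.0536, -0.0482, -1], [0.0045, -0.04, 0.014, 0, 0.0536, -0.0482, -1]],
  ],
)

```text
clock: 8.9
eef_pos: [532.8, -65.3, 302.8]
tcp_rot: [2.823, -0.046, 1.57]
contact_force: [0.9, 0.0, -3.9]
opening: 0.323
grasp_force: 60.5
```

Emit:
send_rows(
  moves=[
    [[0.0045, -0.04, 0.004, 0, 0.0536, -0.0482, -1], [0.0045, -0.04, 0.004, 0, 0.0536, -0.0482, -1], [0.0045, -0.04, 0.004, 0, 0.0536, -0.0482, -1], [0.0045, -0.04, 0.004, 0, 0.0536, -0.0482, -1], [0.0045, -0.04, 0, 0, 0.0536, -0.0482, -1], [0.0045, -0.035, 0, 0, 0.0536, -0.0482, -1], [0, 0, 0, 0, 0, 0, -1], [0, 0, 0, 0, 0, 0, -1], [0, 0, 0, 0, 0, 0, -1]],
  ],
)

```text
clock: 9.8
eef_pos: [559.7, -297.7, 317.5]
tcp_rot: [3.139, 0.001, 1.274]
contact_force: [0.8, 0.5, -2.3]
opening: 0.315
grasp_force: 61.4
```

```bash
python3 - <<'E'
from h import *
import pickle
s=sense(); f=grab_frame('wrist'); t=grab_frame('top')
print(s['clock'],s['eef_pos'],s['tcp_rot'],s['qpos'].round(3))
pickle.dump((s,f,t),open('f4.pkl','wb'))
im=(np.clip(f['img']/255.*1.3,0,1)**.5*255).astype(np.uint8)
cv2.imwrite('pics/w4.png',cv2.resize(im[:,:,::-1],(800,600),interpolation=cv2.INTER_CUBIC))
E
```

```text
9.8 [ 559.71306256 -297.68500604  317.47729956] [3.13873327e+00 8.34740586e-04 1.27386787e+00] [-0.491  0.311  1.538 -0.     1.29  -0.194]
```

View pics/w4.png

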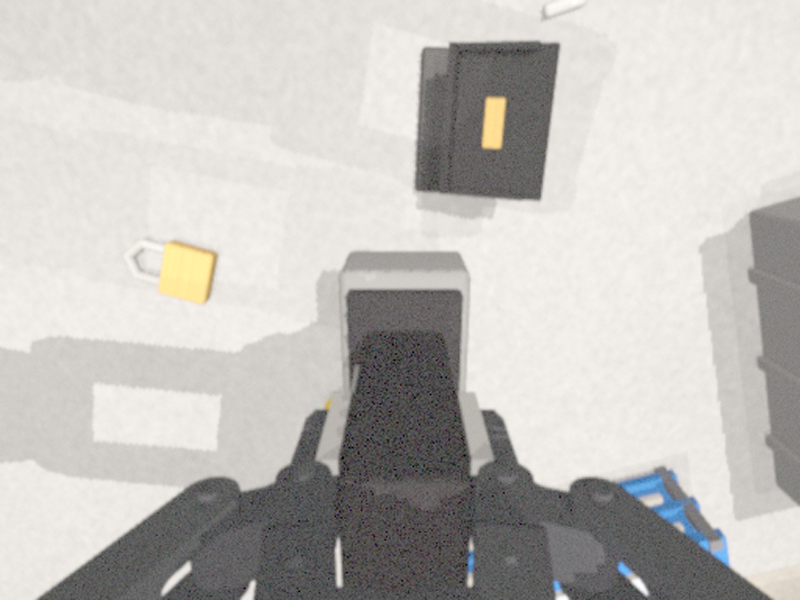

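The wrist view shows the dock with its cradle pad (orange) at (493,123), the low lip at the left (col ~450, towards the robot) and the upper edge from (559,43) to (541,199). I'll measure this with both cameras.

```bash
python3 - <<'E'
from h import *
import pickle
s,f,t=pickle.load(open('f4.pkl','rb')); k=1/1.5625
def org(fr,box):
    x0,x1,y0,y1=[int(v*k) for v in box]
    h=cv2.cvtColor(fr['img'],cv2.COLOR_RGB2HSV); m=cv2.inRange(h,(8,90,70),(32,255,255)); z=np.zeros_like(m); z[y0:y1,x0:x1]=m[y0:y1,x0:x1]
    c=max(cv2.findContours(z,0,2)[0],key=cv2.contourArea); M=cv2.moments(z,True)
    return (M['m10']/M['m00'],M['m01']/M['m00']),cv2.minAreaRect(c)
cw,rw=org(f,(470,520,80,165)); ct,rt=org(t,(470,520,250,280))
print(cw,rw,ct,rt)
p,e=tri(ray(f,cw,s),ray(t,ct)); print('tri',p.round(1),np.round(e,1)); print('z75',onz(f,cw,75,s).round(1),onz(t,ct,75).round(1))
B=cv2.boxPoints(rw); W=[onz(f,b,75,s)[:2] for b in B]
for a,b in ((0,1),(1,2)):
    v=W[b]-W[a]; print('side',np.linalg.norm(v).round(1),np.degrees(np.arctan2(v[1],v[0])).round(1))
# dark cradle outline in the wrist view
g=cv2.GaussianBlur(cv2.cvtColor(f['img'],cv2.COLOR_RGB2GRAY),(3,3),0); y0,y1,x0,x1=15,140,245,375
sub=g[y0:y1,x0:x1]; m=((sub<55).astype(np.uint8))
h=cv2.cvtColor(f['img'],cv2.COLOR_RGB2HSV)[y0:y1,x0:x1]; m|=(cv2.inRange(h,(8,90,70),(32,255,255))>0).astype(np.uint8)
c=max(cv2.findContours(m,0,2)[0],key=cv2.contourArea); hull=cv2.convexHull(c)
for e in np.linspace(.005,.1,60):
    q=cv2.approxPolyDP(hull,e*cv2.arcLength(hull,True),True)
    if len(q)<=6: break
print((q[:,0]+[x0,y0]).tolist())
U=[onz(f,np.array(u)*k,z,s) for u,z in (((559,43),95),((541,199),95))]; v=U[0]-U[1]
print('upper edge',np.round(U,1),np.linalg.norm(v),'yaw',np.degrees(np.arctan2(-v[0],v[1])))
L=[onz(f,np.array(u)*k,z,s) for u,z in (((417,188),0),((422,48),0))]; v=L[1]-L[0]
print('base front z0',np.round(L,1),np.linalg.norm(v),'yaw',np.degrees(np.arctan2(-v[0],v[1])))
sub=(np.clip(f['img'][15:140,250:370,::-1]/255.*1.8,0,1)**.5*255).astype(np.uint8)
cv2.imwrite('pics/dk.png',cv2.resize(sub,(576,600),interpolation=cv2.INTER_CUBIC))
E
```

```text
(315.55748373101954, 78.29718004338395) ((315.55328369140625, 78.4139404296875), (13.670897483825684, 34.041439056396484), 5.19442892074585) (316.2142857142857, 169.32857142857142) ((316.2500305175781, 169.25), (12.016654968261719, 6.008327484130859), 18.434947967529297)
tri [ 640.4 -230.7   81. ] [0.6 0.6]
z75 [ 640.7 -230.7   75. ] [ 641.8 -232.    75. ]
side 32.5 70.1
side 13.8 -21.8
[[356, 28], [345, 125], [268, 121], [271, 33], [289, 28]]
upper edge [[ 685.4 -198.6   95. ]
 [ 655.8 -284.3   95. ]] 90.62729727479733 yaw -19.067248780417703
base front z0 [[ 581.2 -263.9    0. ]
 [ 614.2 -166.4    0. ]] 103.00841510262124 yaw -18.66922454376548
```

View pics/dk.png

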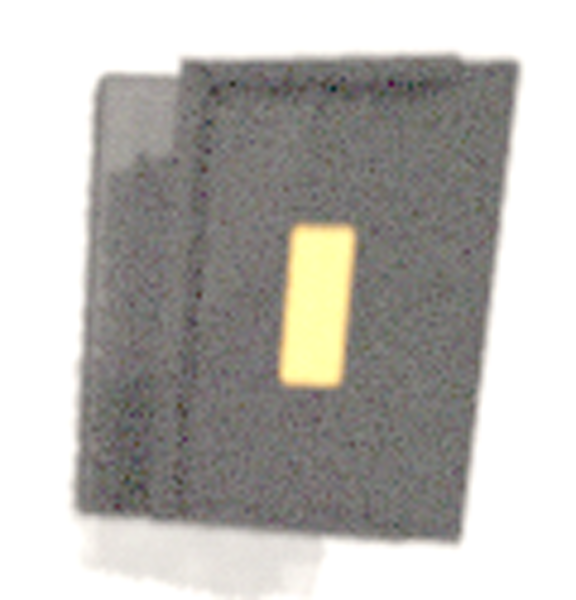

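The crop confirms the low lip's inner line at cols 200→180, the +y side lip at row ~85, the upper edge from (519,62) to (460,540), and the pad centre at (317,305). I'll check them in the cradle's frame.

```bash
python3 - <<'E'
from h import *
import pickle
s,f,t=pickle.load(open('f4.pkl','rb'))
P=lambda c:(250+(c[0]+.5)/4.8-.5,15+(c[1]+.5)/4.8-.5)
yaw,ti=np.radians(-19.2),np.radians(25); O=np.array([640.8,-231.2,75.])
p,Rt,n=slope_pose(O,yaw,ti,0); x=Rt.as_matrix()[:,1]; y=Rt.as_matrix()[:,0]
for name,c in [('pad',(317,305)),('up+y',(519,62)),('up-y',(460,540)),('lip line +y',(202,120)),('lip line -y',(182,480)),('sidelip line',(330,88)),('outer top',(330,58)),('outer bot',(330,530))]:
    C,d=ray(f,P(c),s); q=C+d*((O-C)@n)/(d@n); print(name,((q-O)@x).round(1),((q-O)@y).round(1),q.round(1))
s=sense()
for off in (0,60):
    p,Rt,n=slope_pose(O,yaw,ti,off); d,w=delta(p,Rt,s); print(off,p.round(1),d.round(1),w.round(4),n)
E
```

```text
pad -0.1 0.6 [ 640.9 -230.6   74.9]
up+y 36.0 46.1 [ 686.8 -198.4   90.2]
up-y 35.4 -45.5 [ 656.1 -284.8   90. ]
lip line +y -28.5 36.7 [ 628.4 -188.    62.9]
lip line -y -27.9 -37.5 [ 604.6 -258.3   63.2]
sidelip line -1.3 42.3 [ 653.6 -190.9   74.4]
outer top -1.8 47.8 [ 655.  -185.5   74.2]
outer bot 7.1 -45.7 [ 631.9 -276.5   78. ]
0 [ 606.3 -219.2  153.3] [  46.6   78.3 -164.7] [-0.1333 -0.4119 -0.0378] [-0.3991107   0.13898505  0.90630779]
60 [ 582.4 -210.9  207.7] [  22.6   86.6 -110.3] [-0.1333 -0.4119 -0.0378] [-0.3991107   0.13898505  0.90630779]
```

Pad, edges and lips all match the cradle's given sizes to within 2 mm. Now to the hover pose 60 mm off the bed.

Emit:
send_rows(
  moves=[
    [[0.0028, 0.0108, -0.0138, -0.0167, -0.0515, -0.0047, -1], [0.0028, 0.0108, -0.0138, -0.0167, -0.0515, -0.0047, -1], [0.0028, 0.0108, -0.0138, -0.0167, -0.0515, -0.0047, -1], [0.0028, 0.0108, -0.0138, -0.0167, -0.0515, -0.0047, -1], [0.0028, 0.0108, -0.0138, -0.0167, -0.0515, -0.0047, -1], [0.0028, 0.0108, -0.0138, -0.0167, -0.0515, -0.0047, -1], [0.0028, 0.0108, -0.0138, -0.0167, -0.0515, -0.0047, -1], [0.0028, 0.0108, -0.0138, -0.0167, -0.0515, -0.0047, -1], [0, 0, 0, 0, 0, 0, -1], [0, 0, 0, 0, 0, 0, -1]],
  ],
)

```text
clock: 10.9
eef_pos: [582.2, -211.5, 208.0]
tcp_rot: [2.707, 0.0, 1.236]
contact_force: [1.4, -0.6, -2.7]
opening: 0.324
grasp_force: 61.4
```

```bash
cat > chk.py <<'E'
from h import *
import sys
s=sense()
p,Rt,n=slope_pose((640.8,-231.2,75),np.radians(-19.2),np.radians(25),float(sys.argv[1])); d,w=delta(p,Rt,s)
x=Rt.as_matrix()
print(s['clock'],s['eef_pos'].round(1),s['qpos'].round(3),'F',s['contact_force'].round(1),s['wrist_torque'].round(2)); print('to go',d.round(1),w.round(4),'local y,x,-n',(x.T@d).round(1))
E
python3 chk.py 6
```

```text
10.9 [ 582.2 -211.5  208. ] [-0.355  0.219  2.     0.018  0.488 -0.035] F [ 1.4 -0.6 -2.7] [ 0.12  0.37 -0.02]
to go [ 21.7  -6.8 -49.2] [-0.0003 -0.0013 -0.0005] local y,x,-n [ 0.7 -0.2 54.2]
```

Emit:
send_rows(
  moves=[
    [[0.0043, -0.0014, -0.0098, 0, 0, 0, -1], [0.0043, -0.0014, -0.0098, 0, 0, 0, -1], [0.0043, -0.0014, -0.0098, 0, 0, 0, -1], [0.0043, -0.0013, -0.0098, 0, 0, 0, -1], [0.0043, -0.0013, -0.0098, 0, 0, 0, -1], [0, 0, 0, 0, 0, 0, -1], [0, 0, 0, 0, 0, 0, -1]],
  ],
)

```text
clock: 11.6
eef_pos: [603.8, -218.9, 157.8]
tcp_rot: [2.707, -0.0, 1.235]
contact_force: [-0.1, 0.1, -2.1]
opening: 0.324
grasp_force: 61.4
```

```bash
python3 chk.py 0; python3 - <<'E'
from h import *
s=sense(); f=grab_frame('wrist'); im=(np.clip(f['img']/255.*1.6,0,1)**.5*255).astype(np.uint8)
cv2.imwrite('pics/w5.png',cv2.resize(im[60:260,150:400,::-1],(750,600),interpolation=cv2.INTER_CUBIC))
E
```

```text
11.6 [ 603.8 -218.9  157.8] [-0.354  0.327  1.992  0.02   0.388 -0.035] F [-0.1  0.1 -2.1] [0.16 0.41 0.01]
to go [ 2.5 -0.3 -4.5] [-0.0004 -0.0012  0.001 ] local y,x,-n [0.6 0.4 5.1]
```

View pics/w5.png

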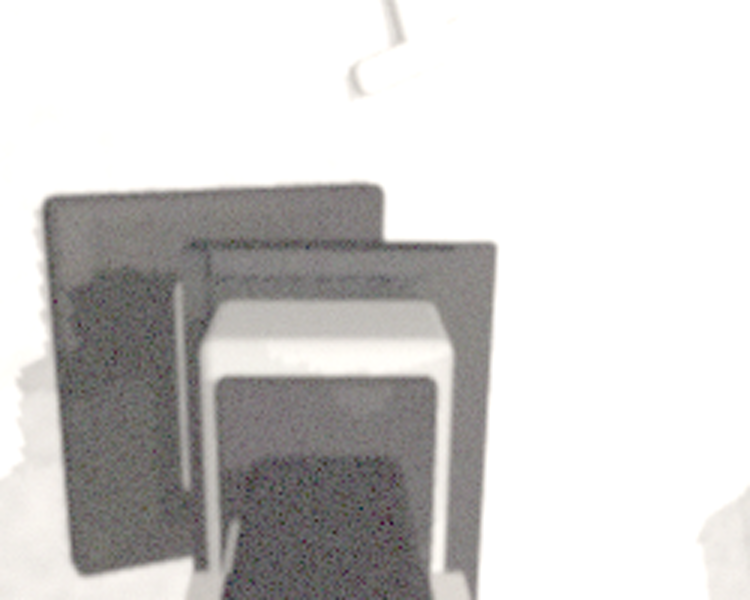

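The head (sole far edge at cols 213–436, row ~300) lies between the low lip (~col 198) and the upper edge (col 495) with the expected 12 mm gap. Lowering slowly the last 5 mm.

Emit:
send_rows(
  moves=[
    [[0.0007, -0.0001, -0.0012, 0, 0, 0, -1], [0.0007, -0.0001, -0.0012, 0, 0, 0, -1], [0.0006, -0.0001, -0.0011, 0, 0, 0, -1], [0, 0, 0, 0, 0, 0, -1], [0, 0, 0, 0, 0, 0, -1]],
  ],
)

```text
clock: 12.15
eef_pos: [605.9, -219.2, 155.0]
tcp_rot: [2.705, 0.0, 1.235]
contact_force: [0.9, -0.0, -3.0]
opening: 0.325
grasp_force: 61.4
```

```bash
python3 chk.py 0
```

```text
12.15 [ 605.9 -219.2  155. ] [-0.353  0.334  1.99   0.019  0.382 -0.033] F [ 0.9 -0.  -3. ] [0.18 0.45 0.03]
to go [ 0.4  0.  -1.7] [-0.     -0.0001  0.001 ] local y,x,-n [ 0.1 -0.4  1.7]
```

Emit:
send_rows(
  moves=[
    [[0.0003, -0.0001, -0.0007, 0, 0, 0, -1], [0.0003, -0.0001, -0.0007, 0, 0, 0, -1], [0, 0, 0, 0, 0, 0, -1], [0, 0, 0, 0, 0, 0, -1]],
  ],
)

```text
clock: 12.55
eef_pos: [606.5, -219.4, 153.7]
tcp_rot: [2.705, -0.0, 1.235]
contact_force: [-3.6, 2.3, 3.3]
opening: 0.318
grasp_force: 62.4
```

```bash
python3 chk.py 0
```

```text
12.55 [ 606.5 -219.4  153.7] [-0.353  0.336  1.99   0.019  0.38  -0.033] F [-3.6  2.3  3.3] [0.22 0.6  0.02]
to go [-0.2  0.2 -0.4] [-0.0001 -0.0001  0.001 ] local y,x,-n [ 0.1 -0.4  0.3]
```

Contact, right at the expected height. I'll press slightly more, then open.

Emit:
send_rows(
  moves=[
    [[0.0002, -0.0001, -0.0006, 0, 0, 0, -1], [0, 0, 0, 0, 0, 0, -1], [0, 0, 0, 0, 0, 0, -1]],
  ],
)

```text
clock: 12.85
eef_pos: [606.6, -219.3, 153.7]
tcp_rot: [2.705, -0.0, 1.235]
contact_force: [-8.6, 5.4, 10.5]
opening: 0.321
grasp_force: 63.9
```

```bash
python3 chk.py 0
```

```text
12.85 [ 606.6 -219.3  153.7] [-0.353  0.336  1.99   0.02   0.379 -0.033] F [-8.6  5.4 10.5] [ 0.43  0.93 -0.05]
to go [-0.3  0.1 -0.4] [-0.0001  0.0002  0.0009] local y,x,-n [-0.  -0.4  0.2]
```

Emit:
send_rows(
  moves=[
    [[0, 0, 0, 0, 0, 0, -0.2], [0, 0, 0, 0, 0, 0, -0.2], [0, 0, 0, 0, 0, 0, 0.2], [0, 0, 0, 0, 0, 0, 0.6], [0, 0, 0, 0, 0, 0, 1], [0, 0, 0, 0, 0, 0, 1], [0, 0, 0, 0, 0, 0, 1]],
  ],
)

```text
clock: 13.55
eef_pos: [606.7, -219.5, 152.8]
tcp_rot: [2.706, -0.0, 1.235]
contact_force: [1.1, -0.1, -0.0]
opening: 0.997
grasp_force: 0.0
```

Emit:
send_rows(
  moves=[
    [[-0.004, 0.0014, 0.0091, 0, 0, 0, 1], [-0.008, 0.0028, 0.0181, 0, 0, 0, 1], [-0.012, 0.0042, 0.0272, 0, 0, 0, 1], [-0.012, 0.0042, 0.0272, 0, 0, 0, 1], [-0.012, 0.0042, 0.0272, 0, 0, 0, 1], [0, 0, 0.02, 0, 0, 0, 1], [0, 0, 0, 0, 0, 0, 1], [0, 0, 0, 0, 0, 0, 1]],
  ],
)

```text
clock: 14.35
eef_pos: [558.6, -202.7, 282.2]
tcp_rot: [2.704, 0.0, 1.235]
contact_force: [-0.2, 0.7, -1.0]
opening: 0.996
grasp_force: 0.0
```

```bash
python3 chk.py 100; python3 - <<'E'
from h import *
s=sense(); f=grab_frame('wrist'); w=(np.clip(f['img']/255.*1.5,0,1)**.5*255).astype(np.uint8)[:,:,::-1]
g=grab_frame('scene')['img'][:,:,::-1]; g=(np.clip(g/255.*1.5,0,1)**.6*255).astype(np.uint8)[110:210,140:240]
P=[]
im=np.hstack([cv2.resize(w,(464,348)),cv2.resize(g,(336,348),interpolation=cv2.INTER_CUBIC)])
cv2.imwrite('pics/end.png',im)
E
```

```text
14.35 [ 558.6 -202.7  282.2] [-0.355  0.083  1.975  0.013  0.647 -0.028] F [-0.2  0.7 -1. ] [0.03 0.22 0.03]
to go [  7.8  -2.6 -38.2] [0.0003 0.0007 0.001 ] local y,x,-n [ 0.1 -8.7 38.1]
```

View pics/end.png

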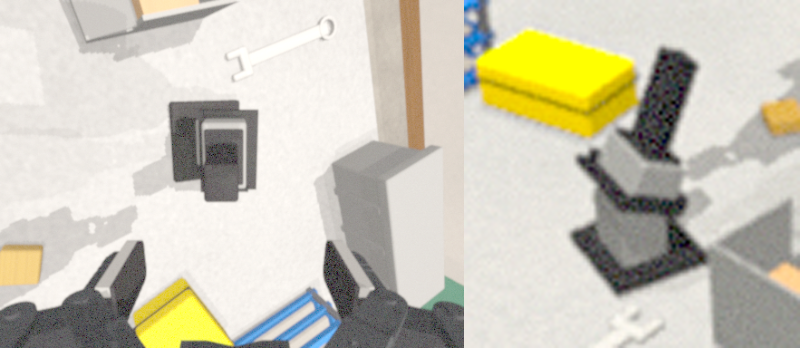

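The final picture shows the reader seated square in the cradle (wrist view near (222,155), scene view near (650,160)), the gripper clear and nothing else moved. Handing in.

```bash
python3 -c "
from rig import sign_off
print(sign_off())"
```

```text
the job is handed in; nothing more can be done
None
```

The job is handed in: the reader was held still about 6 cm off the narrow bin's label for 1.6 s, then lowered onto the dock's cradle, let go and seen sitting flat between the lips, 14.4 s in by the robot's clock; sign-off returned no verdict.

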